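# Third hand: press a butt joint against the sprung fence

### The job

Be the third hand for a colleague who will screw a T-joint: bring the short wooden offcut to the long board and, with both flat on the bench, press its end square against the board's near long edge, opposite the middle of the sprung fence, so that the board lies flush on the fence and the fence is pushed back until its pointer stands in the green zone. Never push the fence back to the end of its travel, and leave the other things on the bench where they are. Finish while the gripper still holds this pressure steadily through the offcut; do not let go.

Things in the scene. Friction and masses are not known exactly. Their poses are not given: they have to be found in the camera images.
- press_jig: Press fence fixed to the bench: a pale bar 240 mm long (y), 18 thick, 45 high (pointer root to 53), sliding back on two rods in gas springs of a dark block. Origin: bench level under the middle of the bar's front face when relaxed. x points square into that face (push direction, away from the robot), y along it to the left. Bare bench at x below 0.
- fence (a joint): How far the fence is pushed back, m: 0 relaxed, 0.045 end of travel; resists with 0.5 N per mm. A black pointer from the fence's middle ends in a 66 mm crossbar over a scale 50 mm above the bench: white, then green from 0.020 to 0.036 (10 to 18 N), then red.
- rail: The long board, loose, flat on the bench in front of the fence, a little askew and 10 to 50 mm short of it: 300 mm along its y axis (lies along the fence), 70 mm along x, 20 mm high, 0.2 kg. Origin at the centre of its underside.
- cleat: The short wooden offcut, loose, flat on the bench to the robot's right: 110 mm along its y axis, 50 mm along x, 20 mm high, under 0.2 kg. Origin at the centre of its underside. Either of its 50 mm wide ends may go against the board.
- sanding_block: Cork-brown sanding block, 66 mm (x) by 113 mm (y), 28 mm high, near the offcut; bystander. Origin at the centre of its underside.
- screw_jar: Glass jar of screws with a tan lid, diameter 68, 79 mm high; bystander. Origin at the centre of its underside.
- glue_bottle: White glue bottle with an orange tip, diameter 62, 192 mm high; bystander. Origin at the centre of its underside.
Not all that is in view belongs to the job. What is shaped like the cleat but pink or yellow is not meant.

How it is judged:
At the end, for the whole second after the job is handed in: Last second: fence 20 to 36 mm back; fingers press offcut (over 6 N), offcut the board (8 to 25 N), board the fence (over 8 N); board parallel to fence within 0.05 rad, offcut square within 0.09 rad and 18 mm of the fence middle; both flat (0.06, 0.08 rad; 6, 8 mm) and at rest (10 mm/s) (value of joint fence between 0.02 and 0.036 m and contact force between cleat and rail between 8 and 25 N and contact force between rail and press_jig above 8 N and contact force between the fingers and cleat above 6 N and angle between the y axis of cleat and the x axis of press_jig, either way round below 0.09 rad and angle between the y axis of rail and the y axis of press_jig, either way round below 0.05 rad and y of cleat in the frame of press_jig between -0.018 and 0.018 m and height (world z) of cleat below 0.008 m and height (world z) of rail below 0.006 m and angle between cleat's own z axis and vertical below 0.08 rad and angle between rail's own z axis and vertical below 0.06 rad and linear speed of each of cleat, rail below 0.01 m/s); the arm keeps its last pose, push and grip.
It fails at once if the fence is pushed back to the end of its travel (beyond 43 mm) (value of joint fence above 0.043 m).
It fails at once if the sanding block, jar or glue bottle is shifted by more than 30 mm (distance of any of sanding_block, screw_jar, glue_bottle from where it was at the start of the episode above 0.03 m).
It also fails if it takes over 38 s, if anything falls off the work surface, if the arm or the gripper's body presses on something with over 40 N, if the wrist force passes 120 N, or if a joint passes its speed limit or range.

### The arm

A 6-joint arm with a two-finger parallel gripper is mounted at the origin on the work surface; the furniture and walls round the work are solid. World frame = base frame: x ahead of the robot, y to its left, z up, the work surface at z = 0. Lengths are in m, angles in rad, forces in N, time in s.
With the tool pointing down it reaches from about 0.35 to 0.775 m from the base axis. Payload 7.3 kg.
Tool frame: the origin (TCP) lies at the very end of the fingers, on their centre line; the grasp point (between the pads) lies grip_point_offset behind it (grip_point_offset is the distance from the TCP to the grasp point, in m); z points along the fingers, y is the line along which they close (so a half turn about z gives the same grasp; the last joint's range is limited). The gripper opens to 92 mm and grips with 3 to 60 N. Pads are 19 mm wide; open, the fingers measure 130 mm over their backs; the gripper's body (75 mm by 190 mm) begins 47 mm behind the grasp point.
Start: joints at [-1.313, 0.342, 1.524, -0, 1.275, -0.146], TCP at [0.206, -0.483, 0.227] pointing down, gripper open.
Joint ranges: [-2.53, 2.53], [-0.77, 2.02], [0.04, 2.7], [-1, 4.14], [0.28, 2.66], [-3.11, 3.11]. Speed limits (rad/s): [2.57, 2.57, 3.14, 3.14, 3.14, 3.14].

### API

Orientations are given as [roll, pitch, yaw] about the fixed x, y, z axes, in that order (R = Rz(yaw) Ry(pitch) Rx(roll)).
In Python, from rig import get_obs, grab_frame, get_calibration, hand_in, grip_point_offset gives the robot as it stands.
- The arm moves only by the shell command python3 -m handwheel 'ROWS' [OPENING] [FORCE]. ROWS is JSON, one flat list of numbers, 6 for each row, row after row: the shift along the tool's x, y, z in cm, then the turn, a rotation vector about the tool's x, y, z in degrees. A call has 1 to 20 rows; each row is the pose to reach, as a shift and turn from the pose commanded when the call began, along the tool's axes at that moment; what a row does not reach only later rows make up. A row lasts 1/10 s, in which the tool goes at most 50 mm and 8.59 degrees, less where a joint would pass 70% of its speed; a pose out of reach is approached as far as the arm can. A call with a gripper value outside its range is refused whole. OPENING is the finger opening in cm, from 0 to 9.18, set as the call begins (- or left out, the last holds). The fingers move at their own pace and stop on an object; FORCE is the grip in N (left out, the last holds). Time passes only in rows, so rows that repeat a pose let the fingers close. It gives the time, the measured TCP pose, the force, the opening and the grip force at its end, in the units of the state.
- get_obs(): the state, without advancing time (a new reading comes with each control period).
- grab_frame(name): name is "scene" or "top" or "wrist"; returns (picture, depth): 400x640x3 uint8, red, green, blue; 400x640 float32, m along the optical axis (not along the pixel's ray), 0 where there is no reading.
- get_calibration(name): a dict with "K" (3x3 intrinsics, pixels), "extrinsics" (4x4, takes a point from camera to world coordinates); the wrist camera has in their place "mount" (4x4, takes a point from camera to tool coordinates, whose origin is the TCP and whose axes are the flange's). Camera axes: x right, y down, z forward; pixel columns grow to the right and rows downward; lengths in m; the calibration is good to about 2 mm. A picture is of the moment at which its call begins: read the wrist's pose just before it. get_calibration takes no time and is no camera call.
- hand_in(): hands the job in; it is judged then, once.
The state is a dict: "clock": time; "q": joint angles; "dq": joint speeds; "tau": joint torques, N m; "ee_pos": TCP position; "ee_rot": TCP orientation; "force": force on the tool from outside, world axes, zero at the start; "torque": the same for the moment, N m; "gripper_width": opening from 0.0 (shut) to 1.0 (fully open); "grasp_force": force on a finger pad.
Only numpy, scipy, OpenCV 4.12 (cv2) and the standard library are available. Lean on these libraries where they do the work, as an engineer would, in place of code of your own. Each camera call takes 0.05 s, during which the arm holds its last target. There are 200 camera calls.

## Working session

There is one attempt and no reset: what is moved stays moved. The work goes in short steps, Python scripts to look and compute and a shell command to move; the robot and the scene stay as the last step left them, time stands still between calls to the robot, and variables do not carry over. Pictures are saved under pics/ and viewed, at most 10 in all, crops included, and the job is handed in when it is done.

```bash
mkdir -p pics
python3 - <<'E'
from rig import *
import cv2,numpy as np
import rig
o=get_obs();print({k:np.round(v,3) for k,v in o.items()}, rig.grip_point_offset if not callable(rig.grip_point_offset) else rig.grip_point_offset())
for n in("scene","top"):
    p,d=grab_frame(n);cv2.imwrite(f"pics/{n}0.png",p[:,:,::-1]);np.savez(f"pics/{n}0.npz",p=p,d=d)
    c=get_calibration(n);print(n,c["K"],np.round(c["extrinsics"],3))
E
```

```text
{'clock': np.float64(0.0), 'q': array([-1.313,  0.343,  1.525, -0.   ,  1.275, -0.146]), 'dq': array([-0.001,  0.001, -0.002, -0.001, -0.   , -0.002]), 'tau': array([-1.0000e-03, -4.3125e+01, -2.4422e+01,  7.2000e-02,  5.6000e-02,
       -0.0000e+00]), 'ee_pos': array([ 0.206, -0.482,  0.226]), 'ee_rot': array([-3.14 , -0.   ,  0.404]), 'force': array([ 0.038, -0.199, -0.208]), 'torque': array([-0.013,  0.014, -0.045]), 'grasp_force': np.float64(0.0), 'gripper_width': np.float64(1.0)} 0.0188
scene [[518.57367172   0.         315.37956847]
 [  0.         518.57367172 202.63951841]
 [  0.           0.           1.        ]] [[-0.67  -0.335  0.663 -0.461]
 [-0.743  0.301 -0.598  0.636]
 [ 0.001 -0.893 -0.45   0.688]
 [ 0.     0.     0.     1.   ]]
top [[392.25278204   0.         315.85371652]
 [  0.         392.25278204 204.38178437]
 [  0.           0.           1.        ]] [[-0.027 -0.987  0.161  0.324]
 [-0.999  0.023 -0.025 -0.219]
 [ 0.021 -0.161 -0.987  0.905]
 [ 0.     0.     0.     1.   ]]
```

View pics/top0.png

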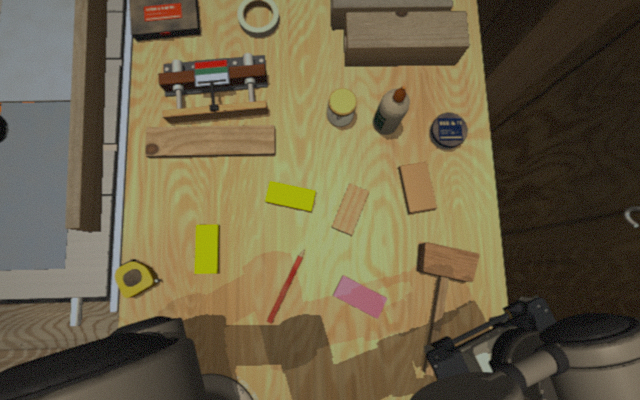

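View pics/scene0.png

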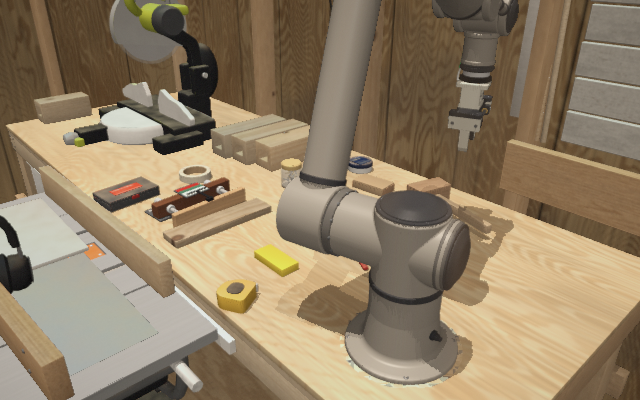

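The top view shows the arm at bottom right, the press jig at (215,85) and the long board at (210,141). The jar is at (342,107) and the glue bottle at (390,110). Cleat-like candidates are the yellow pieces (290,196) and (206,249), pink (360,296), plain wood (350,209) and darker cork-brown (418,188). The plain wood one at (350,209) fits the cleat; the brown one is wider and matches the sanding block. I'll confirm in a crop.

```bash
cat > h.py <<'E'
import numpy as np,cv2
from rig import *
def world(d,K,E):
    v,u=np.indices(d.shape)
    P=np.stack([(u-K[0,2])/K[0,0]*d,(v-K[1,2])/K[1,1]*d,d],-1)
    return P@E[:3,:3].T+E[:3,3]
def rect(W,mask,zr):
    """min-area rectangle of the masked points whose height lies in zr"""
    m=mask&(W[...,2]>zr[0])&(W[...,2]<zr[1])
    n,l,s,_=cv2.connectedComponentsWithStats(m.astype(np.uint8))
    m=l==1+np.argmax(s[1:,4]); X=W[m]
    r=cv2.minAreaRect((X[:,:2]*1000).astype(np.float32))
    b=cv2.boxPoints(r); e=[b[1]-b[0],b[2]-b[1]]; L=max(e,key=np.linalg.norm)
    return dict(c=np.round(r[0],1),size=np.round(r[1],1),long_deg=round(float(np.degrees(np.arctan2(L[1],L[0]))),1),z=np.round(np.percentile(X[:,2],[5,50,95])*1000,1),n=len(X))
def box(W,u0,v0,u1,v1):
    m=np.zeros(W.shape[:2],bool);m[v0:v1,u0:u1]=1;return m
E
python3 - <<'E'
from h import *
a=np.load("pics/top0.npz");c=get_calibration("top");W=world(a["d"],c["K"],c["extrinsics"])
for n,b,z in[("cleat",(326,178,374,240),(.01,.04)),("sand",(394,158,442,218),(.015,.05)),("rail",(138,120,284,162),(.012,.032)),("bar",(158,98,272,125),(.035,.06)),("jar",(322,85,360,130),(.05,.1)),("glue",(365,80,412,140),(.05,.25)),("yellow",(260,176,320,216),(.01,.04)),("pencil",(262,245,310,325),(.004,.04))]:
    print(n,rect(W,box(W,*b),z))
print("bench z",np.round([W[v,u] for u,v in[(320,250),(240,170),(440,180)]],4))
p=a["p"];t=p[40:250,130:450];cv2.imwrite("pics/crop1.png",cv2.resize(t,(800,525),interpolation=cv2.INTER_CUBIC)[:,:,::-1])
E
```

```text
cleat {'c': array([ 457.3, -318.9]), 'size': array([ 50. , 110.4]), 'long_deg': -23.9, 'z': array([17.3, 20.1, 22.8]), 'n': 1044}
sand {'c': array([ 504.5, -476.7]), 'size': array([113.6,  65.5]), 'long_deg': 8.0, 'z': array([22.8, 27. , 29.6]), 'n': 1383}
rail {'c': array([627.5,   3.5]), 'size': array([301.3,  71.8]), 'long_deg': 89.9, 'z': array([16.9, 19.9, 22.4]), 'n': 3807}
bar {'c': array([700.1, -11.7]), 'size': array([ 32.8, 238.5]), 'long_deg': -84.9, 'z': array([37.6, 44.6, 52.8]), 'n': 934}
jar {'c': array([ 690.9, -305.2]), 'size': array([64. , 64.9]), 'long_deg': -43.3, 'z': array([56.1, 78.7, 81.5]), 'n': 763}
glue {'c': array([ 664.4, -411. ]), 'size': array([61.7, 54.9]), 'long_deg': 61.7, 'z': array([ 60.3, 128.9, 174.6]), 'n': 1004}
yellow {'c': array([ 490.6, -181.8]), 'size': array([110. ,  50.4]), 'long_deg': 76.6, 'z': array([17.3, 20.1, 22.6]), 'n': 1049}
pencil {'c': array([ 288.7, -171.1]), 'size': array([ 15.9, 177.6]), 'long_deg': -26.9, 'z': array([ 6.1,  8.9, 11.8]), 'n': 450}
bench z [[ 3.659e-01 -2.487e-01 -2.800e-03]
 [ 5.584e-01 -6.500e-02  3.000e-04]
 [ 5.236e-01 -5.385e-01  9.000e-04]]
```

View pics/crop1.png

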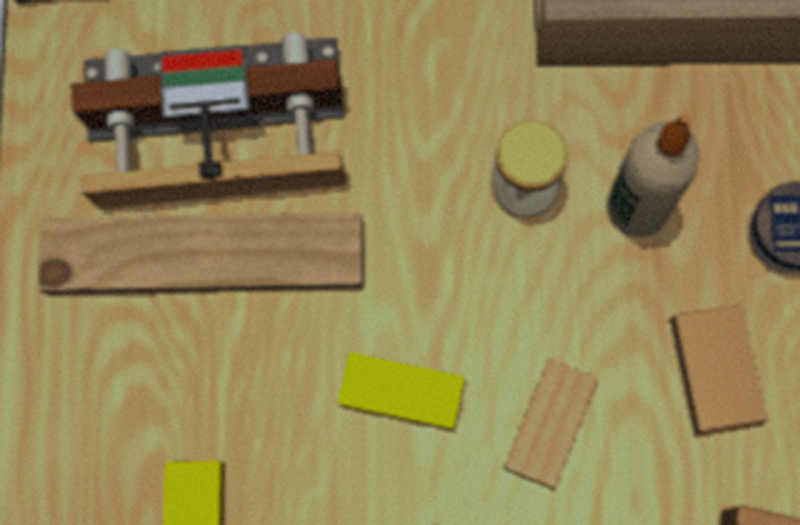

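The crop confirms it: the plain wood piece at crop (552,423), measured 50×110×20 mm, is the cleat. The sanding block is at crop (717,370), and the rail and jig are at upper left. I'll move above the cleat with the tool's x along its length.

```bash
python3 -m handwheel '[10,-1.7,0.5,0,0,16, 20,-3.4,1,0,0,32, 29.5,-5.15,2,0,0,47, 29.5,-5.15,2,0,0,47, 29.5,-5.15,2,0,0,47, 29.5,-5.15,2,0,0,47, 29.5,-5.15,2,0,0,47, 29.5,-5.15,2,0,0,47, 29.5,-5.15,2,0,0,47, 29.5,-5.15,2,0,0,47]' 9.18 50
cat >> h.py <<'E'
from scipy.spatial.transform import Rotation as R
def wrist(name):
    o=get_obs();p,d=grab_frame("wrist");c=get_calibration("wrist")
    T=np.eye(4);T[:3,:3]=R.from_euler("xyz",o["ee_rot"]).as_matrix();T[:3,3]=o["ee_pos"]
    cv2.imwrite(f"pics/{name}.png",p[:,:,::-1]);W=world(d,c["K"],T@c["mount"]);np.savez(f"pics/{name}.npz",p=p,d=d,W=W)
    return o,p,W
E
python3 - <<'E'
from h import *
o,p,W=wrist("w1");print(np.round(o["ee_pos"],4),np.round(o["ee_rot"],4),o["clock"])
m=(abs(W[...,0]-.457)<.08)&(abs(W[...,1]+.319)<.065)
print("cleat wrist",rect(W,m,(.012,.03)))
a=np.load("pics/top0.npz");c=get_calibration("top");W=world(a["d"],c["K"],c["extrinsics"])
m=box(W,158,98,272,125)
print("bar top",rect(W,m,(.040,.0475)))
# line fit of the bar's front top edge and the rail's near/far edges by y bins
def edges(m,zr,lo,hi):
    m=m&(W[...,2]>zr[0])&(W[...,2]<zr[1]);X=W[m];ys=np.arange(lo,hi,.01);E=[]
    for y in ys:
        s=X[abs(X[:,1]-y)<.005]; 
        if len(s)>4:E.append([y,s[:,0].min(),s[:,0].max()])
    E=np.array(E);
    for k in(1,2):
        f=np.polyfit(E[:,0],E[:,k],1);print("slope deg",round(np.degrees(np.arctan(-f[0])),2),"x at y=0",round(f[1],4),"res",round(np.std(E[:,k]-np.polyval(f,E[:,0])),4))
    print("y range",X[:,1].min(),X[:,1].max())
print("bar");edges(m,(.040,.0475),-.125,.1)
print("rail");edges(box(W,138,120,284,162),(.012,.032),-.14,.14)
s=W[95:112,205:220].reshape(-1,3);s=s[(s[:,2]>.048)&(s[:,2]<.06)];print("pointer root",s.mean(0),len(s))
E
```

```text
clock: 1.1
ee_pos: [0.4565, -0.3201, 0.2066]
ee_rot: [3.141, 0.001, -0.417]
force: [0.3, 0.2, -0.7]
gripper_width: 1.003
grasp_force: 0.0
[ 0.4565 -0.3201  0.2066] [ 3.1413e+00  6.0000e-04 -4.1700e-01] 1.1
cleat wrist {'c': array([ 457.1, -320.1]), 'size': array([ 50. , 109.5]), 'long_deg': -24.0, 'z': array([18. , 19.2, 20.4]), 'n': 3410}
bar top {'c': array([694.2, -12.2]), 'size': array([ 19.7, 238.5]), 'long_deg': -85.3, 'z': array([41.3, 44.5, 46.8]), 'n': 739}
bar
slope deg 4.71 x at y=0 0.6841 res 0.0004
slope deg 4.8 x at y=0 0.7003 res 0.0041
y range -0.13152680684668683 0.10732229442588334
rail
slope deg -0.04 x at y=0 0.592 res 0.0002
slope deg -3.04 x at y=0 0.6663 res 0.0065
y range -0.1471464283169307 0.15419392927695239
pointer root [ 0.6998905  -0.01103591  0.05312041] 95
```

View pics/w1.png

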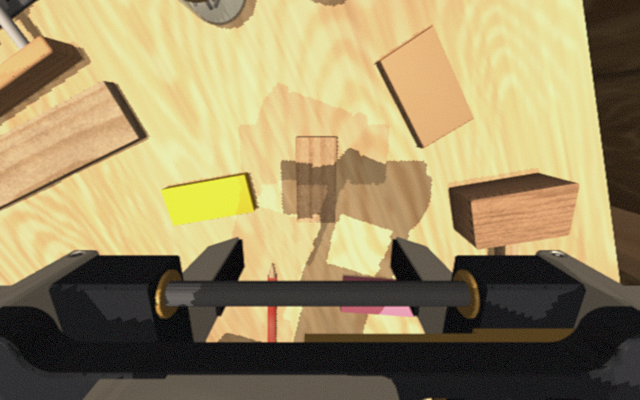

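The wrist view shows the cleat at (317,178), upright and centred between the fingers, with the yellow piece at (210,200) clear on the left. Both views agree: cleat at (457,−320) mm, −24°, top about 20 mm. The jig origin is near (685,−12) mm with yaw 4.75°. Next I descend and grip.

```bash
python3 -m handwheel '[0,0,4,0,0,0, 0,0,8,0,0,0, 0,0,12,0,0,0, 0,0,15,0,0,0, 0,0,17,0,0,0, 0,0,18.5,0,0,0, 0,0,19.5,0,0,0, 0,0,20.1,0,0,0, 0,0,20.1,0,0,0, 0,0,20.1,0,0,0]' && python3 -m handwheel '[0,0,0,0,0,0, 0,0,0,0,0,0, 0,0,0,0,0,0, 0,0,0,0,0,0, 0,0,0,0,0,0, 0,0,0,0,0,0, 0,0,0,0,0,0, 0,0,0,0,0,0]' 3 50
```

```text
clock: 2.15
ee_pos: [0.4576, -0.32, 0.0064]
ee_rot: [3.141, -0.001, -0.417]
force: [0.5, 0.6, -0.1]
gripper_width: 1.0
grasp_force: 0.0
clock: 2.95
ee_pos: [0.4574, -0.3195, 0.0058]
ee_rot: [3.142, -0.0, -0.416]
force: [-0.4, 0.2, 0.7]
gripper_width: 0.539
grasp_force: 50.0
```

```bash
python3 -m handwheel '[0,0,-2.5,0,0,0, 0,0,-5,0,0,0, -0.7,-3,-5,0,0,-4, -1.6,-7,-5,0,0,-8, -2.6,-11,-5,0,0,-12, -3.6,-15,-5,0,0,-16, -4.6,-19,-5,0,0,-20, -5.6,-23,-5,0,0,-24, -6.5,-27,-5,0,0,-27, -7,-28.9,-5,0,0,-28.6, -7,-28.9,-5,0,0,-28.6, -7,-28.9,-5,0,0,-28.6, -7,-28.9,-5,0,0,-28.6]'
python3 - <<'E'
from h import *
o,p,W=wrist("w2");print(np.round(o["ee_pos"],4),np.round(o["ee_rot"],4),o["force"])
p,d=grab_frame("top");c=get_calibration("top");W=world(d,c["K"],c["extrinsics"])
print("rail",rect(W,box(W,138,120,284,162),(.012,.032)))
cv2.imwrite("pics/top1.png",cv2.resize(p[20:270,110:430],(800,625),interpolation=cv2.INTER_CUBIC)[:600,:,::-1])
E
```

```text
clock: 4.25
ee_pos: [0.5102, -0.0279, 0.0557]
ee_rot: [3.141, 0.0, 0.081]
force: [-0.3, -0.9, -0.3]
gripper_width: 0.546
grasp_force: 50.0
[ 0.5102 -0.0279  0.0557] [3.1413e+00 1.0000e-04 8.1300e-02] [-0.31620539 -0.90986222 -0.33611112]
rail {'c': array([627.2, -82.7]), 'size': array([129.1,  71.2]), 'long_deg': 89.6, 'z': array([17. , 20. , 22.5]), 'n': 1558}
```

View pics/w2.png

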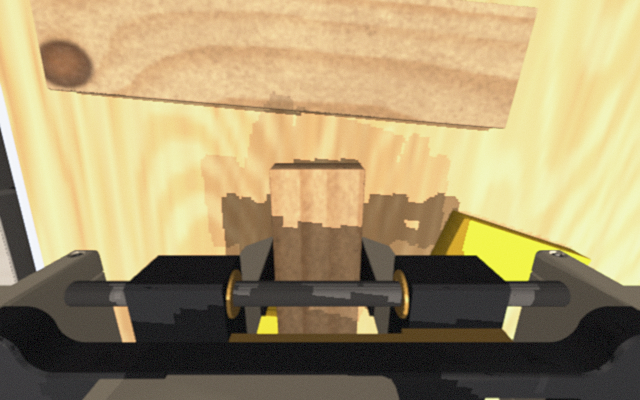

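The cleat is held straight at (317,215), square toward the board edge (rows 95–125), and the floor ahead is clear. The yellow piece at (500,240) stays to the right. I'll lower it and push forward in steps.

```bash
python3 -m handwheel '[0,-0.1,1.5,0,0,0, 0,-0.1,3,0,0,0, 0,-0.1,4,0,0,0, 0,-0.1,4.6,0,0,0, 0,-0.1,5,0,0,0, 0,-0.1,5,0,0,0, 0,-0.1,5,0,0,0]' && python3 -m handwheel '[0.4,0,0,0,0,0, 0.8,0,0,0,0,0, 1.2,0,0,0,0,0, 1.6,0,0,0,0,0, 2,0,0,0,0,0, 2.4,0,0,0,0,0, 2.8,0,0,0,0,0, 3.2,0,0,0,0,0, 3.6,0,0,0,0,0, 4,0,0,0,0,0, 4.4,0,0,0,0,0, 4.7,0,0,0,0,0, 5,0,0,0,0,0, 5,0,0,0,0,0, 5,0,0,0,0,0]'
python3 - <<'E'
from h import *
p,d=grab_frame("top");cv2.imwrite("pics/top2.png",cv2.resize(p[20:220,110:377],(800,600),interpolation=cv2.INTER_CUBIC)[:,:,::-1])
E
```

```text
clock: 5.05
ee_pos: [0.5105, -0.0261, 0.006]
ee_rot: [3.141, -0.001, 0.082]
force: [0.4, -0.5, -1.2]
gripper_width: 0.535
grasp_force: 50.0
clock: 6.55
ee_pos: [0.5607, -0.0218, 0.0058]
ee_rot: [3.141, -0.002, 0.083]
force: [0.7, 0.1, 1.3]
gripper_width: 0.536
grasp_force: 50.0
```

View pics/top2.png

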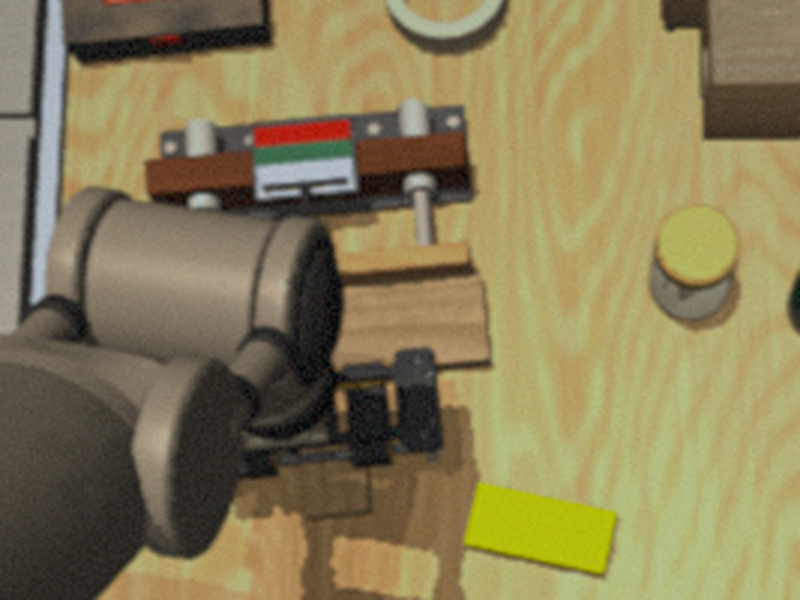

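The board now lies along the fence. The pointer crossbar at (300,185) is still in white, and the fence is barely touched, as computed. I'll push further, slowly.

```bash
python3 -m handwheel '[0.2,0,0,0,0,0, 0.4,0,0,0,0,0, 0.6,0,0,0,0,0, 0.8,0,0,0,0,0, 1.0,0,0,0,0,0, 1.2,0,0,0,0,0, 1.4,0,0,0,0,0, 1.6,0,0,0,0,0, 1.8,0,0,0,0,0, 2.0,0,0,0,0,0, 2.2,0,0,0,0,0, 2.4,0,0,0,0,0, 2.5,0,0,0,0,0, 2.5,0,0,0,0,0, 2.5,0,0,0,0,0]'
python3 - <<'E'
from h import *
o=get_obs();print(o["force"],o["torque"])
p,d=grab_frame("top");c=get_calibration("top");W=world(d,c["K"],c["extrinsics"])
print("railpart",rect(W,box(W,222,110,290,150),(.012,.032)))
cv2.imwrite("pics/top3.png",cv2.resize(p[40:180,140:327],(800,600),interpolation=cv2.INTER_CUBIC)[:,:,::-1])
E
```

```text
clock: 8.1
ee_pos: [0.5799, -0.0201, 0.0057]
ee_rot: [-3.141, 0.011, 0.083]
force: [-19.2, -2.7, 16.6]
gripper_width: 0.54
grasp_force: 50.0
[-19.20513057  -2.73945195  16.63392181] [-0.72725513  2.86684296 -0.12410751]
railpart {'c': array([671.8, -83.9]), 'size': array([117.9,  59.2]), 'long_deg': 89.1, 'z': array([17.2, 19.9, 22.4]), 'n': 1052}
```

View pics/top3.png

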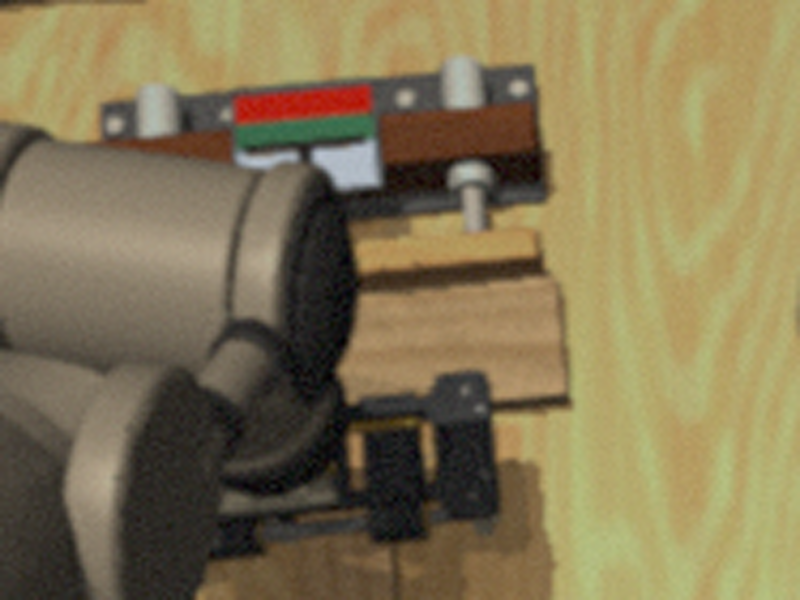

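The crossbar edge is at the white/green border at (305,150), so the fence is about 19 mm back. The board is flush with the fence. I need about 8–9 mm more, with the downward press eased a little.

```bash
python3 -m handwheel '[0.1,0,-0.05,0,0,0, 0.2,0,-0.1,0,0,0, 0.3,0,-0.15,0,0,0, 0.4,0,-0.2,0,0,0, 0.5,0,-0.2,0,0,0, 0.6,0,-0.2,0,0,0, 0.7,0,-0.2,0,0,0, 0.8,0,-0.2,0,0,0, 0.9,0,-0.2,0,0,0, 1.0,0,-0.2,0,0,0, 1.0,0,-0.2,0,0,0, 1.0,0,-0.2,0,0,0, 1.0,0,-0.2,0,0,0, 1.0,0,-0.2,0,0,0]'
python3 - <<'E'
from h import *
o=get_obs();print(o["force"],o["torque"])
o,pw,W=wrist("w4");p,d=grab_frame("top")
t=cv2.resize(p[40:180,140:327],(800,600),interpolation=cv2.INTER_CUBIC)[:,:,::-1]
cv2.imwrite("pics/top4.png",t)
W=world(d,get_calibration("top")["K"],get_calibration("top")["extrinsics"])
print("bar", rect(W,box(W,222,85,290,112),(.040,.0475)),"rail",rect(W,box(W,222,105,290,150),(.012,.03)))
E
```

```text
clock: 9.55
ee_pos: [0.5887, -0.0193, 0.0058]
ee_rot: [-3.14, 0.014, 0.083]
force: [-17.0, -4.1, 4.4]
gripper_width: 0.541
grasp_force: 50.0
[-16.96742737  -4.08642209   4.35865093] [-0.83066571  2.63426888 -0.06718748]
bar {'c': array([727.1, -79.6]), 'size': array([20.7, 96.6]), 'long_deg': -85.3, 'z': array([41.4, 44.5, 46.8]), 'n': 308} rail {'c': array([681.6, -82.8]), 'size': array([116.2,  63. ]), 'long_deg': 89.4, 'z': array([17.1, 19.9, 22.4]), 'n': 1106}
```

View pics/top4.png

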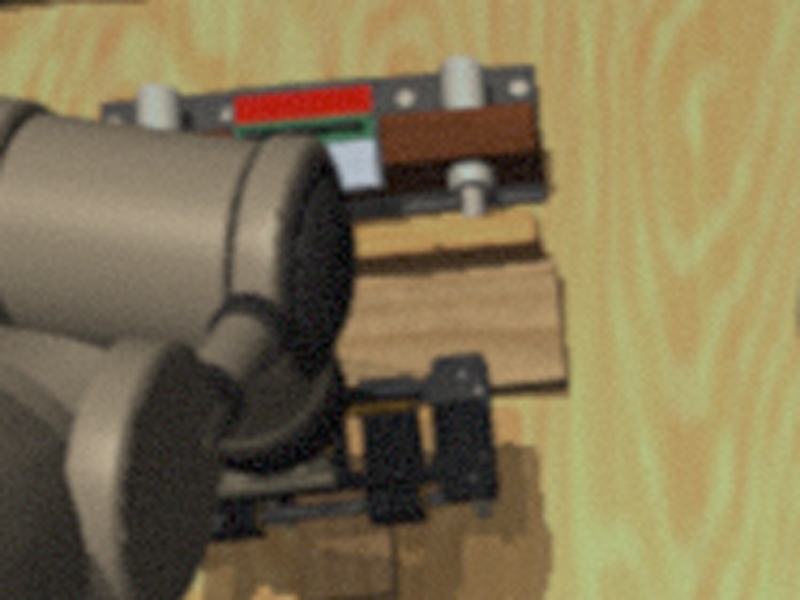

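View pics/w4.png

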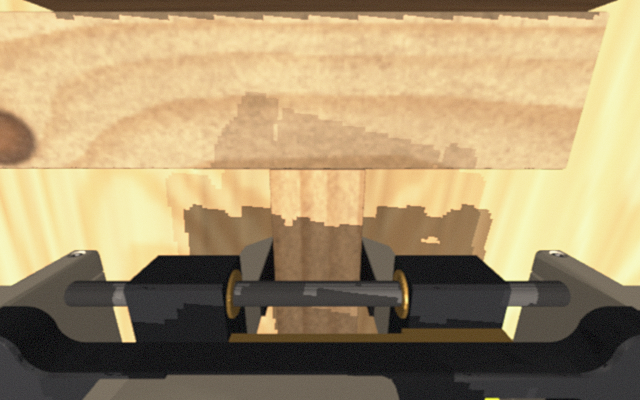

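The crossbar is mid-green at (340,127). In the wrist view the cleat's end at (317,170) is square on the board edge, and the board is flush on the fence. I'll hold briefly, check it is steady, and hand in.

```bash
python3 -m handwheel '[0,0,0,0,0,0, 0,0,0,0,0,0, 0,0,0,0,0,0, 0,0,0,0,0,0, 0,0,0,0,0,0, 0,0,0,0,0,0, 0,0,0,0,0,0, 0,0,0,0,0,0, 0,0,0,0,0,0, 0,0,0,0,0,0]' && python3 -c "from rig import *; print(hand_in())"
```

```text
clock: 10.65
ee_pos: [0.5887, -0.0193, 0.0058]
ee_rot: [-3.14, 0.014, 0.083]
force: [-16.5, -4.2, 4.6]
gripper_width: 0.543
grasp_force: 50.0
the job is handed in; nothing more can be done
None
```

I handed the job in at about 10.7 s with the gripper holding the offcut square against the board, the board flush on the fence, the pointer mid-green (about 28 mm back) and a steady push of about 17 N; hand-in returned no verdict.

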